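# Dim the lamp and seat the filter collar

### The arm

A 6-joint arm with a two-finger parallel gripper is mounted at the origin on the work surface. World frame = base frame: x ahead of the robot, y to its left, z up, the work surface at z = 0. Lengths are in m, angles in rad, forces in N, time in s.
With the tool pointing down it reaches from about 0.2 to 0.875 m from the base axis. Payload 3.4 kg.
Tool frame: the origin (TCP) lies on the mounting face of the last link; the fingertips stand 199 mm ahead of it and the grasp point (between the pads) lies 180 mm ahead of it; z points along the fingers, y is the line along which they close (so a half turn about z gives the same grasp; the last joint's range is limited). The gripper opens to 94 mm and grips with 3 to 60 N. Pads are 16 mm wide; open, the fingers measure 119 mm over their backs; the gripper's body (75 mm by 177 mm) begins 78 mm behind the grasp point.
Start: joints at [1.125, 0.276, 1.505, -0, 1.361, -0.121], TCP at [0.184, 0.545, 0.405] pointing down, gripper open.
Joint ranges: [-2.89, 2.89], [-0.75, 2.08], [0.22, 2.7], [-1.18, 4.32], [0.11, 2.71], [-2.7, 2.7]. Speed limits (rad/s): [2.57, 2.57, 3.14, 3.14, 3.14, 3.14].

### API

Orientations are given as a unit quaternion [w, x, y, z].
In Python, from cell import arm, get_image, finder gives the robot as it stands.
- The arm moves only by the tool play_rows, never from a script. Its argument "deltas" is a list of rows, each an object of numbers: "hand": the opening, from 0 (shut) to 1 (fully open); "tx", "ty", "tz": the shift along the tool's x, y, z in cm; "ax", "ay", "az": the turn, a rotation vector about the tool's x, y, z in rad. A call has exactly 10 rows; each row is the pose to reach, as a shift and turn from the pose commanded when the call began, along the tool's axes at that moment; what a row does not reach only later rows make up. A row lasts 1/8 s, in which the tool goes at most 62.5 mm and 10.7 degrees, less where a joint would pass 70% of its speed; a pose out of reach is approached as far as the arm can. A call with a gripper value outside its range is refused whole. The fingers move at their own pace and stop on an object; "grip_force" is the grip in N (left out, the last holds). Time passes only in rows, so rows that repeat a pose let the fingers close, or fill a call up. It gives the time, the measured TCP pose, the force, the opening and the grip force at its end, in the units of the state.
- arm.get_obs(): the state, without advancing time (a new reading comes with each control period).
- get_image(name): name is "scene" or "top" or "wrist"; returns a dict with "pixels" (480x640x3 uint8, red, green, blue), "intrinsics" (3x3 intrinsics, pixels), "pose" (4x4, takes a point from camera to world coordinates). Camera axes: x right, y down, z forward; pixel columns grow to the right and rows downward; lengths in m; the calibration is good to about 2 mm. A picture is of the moment at which its call begins. There is no depth.
- arm.sign_off(): hands the job in; it is judged then, once.
Trained networks look in a picture, given as the dict that the camera call returned (one of the last four; its "shot" number tells which), for a name from the list of things; names that differ only in an ending like _2 or _b are one class to them, and where a whole thing is asked for, a point or a joint stands for the part that bears it (a point fixed in the world has none). Each returns a list of dicts, best first, with "p" (0 to 1); they miss things now and then, are a little off and sometimes report something else, mostly with a low value. They report only what shows in the picture. A call takes as long as a camera call. They do not tell look-alikes from the thing itself.
- finder.spot_in(picture, target): "position" ([row, column] in pixels, amid what is visible of it).
- finder.cut_out(picture, target): "pixels" (480x640 bool, what is visible of it) and "position" ([row, column] in pixels, amid what is visible of it).
- finder.landmark_of(picture, target): "position" ([row, column] in pixels: a listed point, or the origin of a listed thing).
The state is a dict: "time_s": time; "qpos": joint angles; "qd": joint speeds; "effort": joint torques, N m; "position": TCP position; "eef_rot": TCP orientation; "force": force on the tool from outside, world axes, zero at the start; "moment": the same for the moment, N m; "width": finger opening in m; "finger_force": force on a finger pad.
Only numpy, scipy, OpenCV 4.12 (cv2) and the standard library are available. Lean on these libraries where they do the work, as an engineer would, in place of code of your own. Each camera call takes 0.05 s, during which the arm holds its last target. There are 200 camera calls.

### The job

Turn the lamp's dimmer knob anticlockwise back to its zero stop. Then turn the knurled filter collar, which sits loosely on the lamp's nose, until its hidden keyways drop over the pins, push it fully home against its spring, and finish while still holding it pushed home there with the gripper. Leave the slide box, the specimen jar and the spare objective where they stand.

Things in the scene. Friction and masses are not known exactly. Their poses are not given: they have to be found in the camera images.
- lamp: White lamp housing fixed to the bench, 180 (x) x 260 (y) x 60 mm high, flat top 60 mm above the bench; origin at the centre of its underside. The nose with the collar stands on one half of its top, the dimmer knob on the other half (which is which varies), 110 to 160 mm apart.
- dimmer_grip (a point): Black dimmer knob on a 68 mm round aluminium base. Point on its vertical axis at grip height, 37 mm above the lamp's top. An upright bar 42 mm long (this point's x axis), 14 mm thick (its y), from 23 mm below to 7 mm above the point, on a 44 mm disc whose top is 23 mm below it. A white line marks its pointer end (own -x); a red dot on the base marks zero.
- dimmer (a joint): Dimmer angle in rad: 0 at the zero stop (pointer at the red dot), growing clockwise seen from above, up to 4.2. Turned anticlockwise (positive about the upward vertical) it goes back to the hard stop at 0. Light friction (about 0.04 N m); it stays where it is left.
- collar_mid (a point): Black knurled filter collar with an orange face on top: a loose cap, outer diameter 56 mm, 36 mm high, 0.12 kg, axis vertical (its own z, up). The point is its centre, half-way up. It starts fitted over the lamp's nose, a 36 mm round spigot (0.8 mm play all round), resting on three hidden pins, so this point starts 62.5 mm above the lamp's top; when home it is 48 mm above it.
- collar_rim (a point): Centre of the collar's lower rim, 18 mm below its middle. Hidden inside: three straight keyways 120 degrees apart, 9 mm wide. The three 5 mm pins' angle is unknown, different each time, and at least 0.35 rad off at the start. Turned either way by at most 1.75 rad the keyways meet the pins (within a window of about 0.2 rad). Below is a 50 mm plinth: fingers may reach past the rim.
- spring_ring (a joint): Hidden sprung ring under the collar, in m: 0 when up, 0.004 when the collar is home. Once the keyways meet the pins the collar can go down 10.5 mm onto this ring, then 4 mm more against its spring (4 N rising to 7 N) to a rigid shoulder: home, 14.5 mm below its start. Let go, it is lifted off home again. Bore and nose are slippery, the knurl grips well.
- slide_box_mid (a point): Bystander: blue and white slide box, 100 x 80 x 35 mm, loose on the bench; point at its centre. Leave it.
- jar_mid (a point): Bystander: amber specimen jar with white cap, 60 mm diameter, 75 mm high, loose on the bench; point at its centre. Leave it.
- objective_mid (a point): Bystander: steel microscope objective standing on end, 34 mm diameter, 47 mm high, loose on the bench; point at its centre. Leave it.
Things that resemble listed ones, but are neither listed nor needed, are in the scene too. Leave any yellow look-alike of the part that bears collar_mid alone.

How it is judged:
On the way, in this order (a step that is already met when the one before it is completed fails the run):
1. the dimmer is back at its zero stop, the collar not yet dropped (value of joint dimmer below 0.06 rad and z of collar_mid in the frame of lamp above 0.118 m), for 0.2 s.
2. the collar has dropped over the pins and down to its sprung ring (z of collar_mid in the frame of lamp between 0.103 and 0.114 m and value of joint spring_ring above 0.0004 m and angle between collar_mid's own z axis and vertical below 0.12 rad), for 0.1 s.
At the end, for the whole second after the job is handed in: The dimmer is within 0.08 rad of its zero stop; the collar is upright (within 0.08 rad) over the pins, within 1.3 mm of fully home with the sprung ring pressed down at least 2.8 mm, and the fingers still hold or press it there through the last second (value of joint dimmer below 0.08 rad and value of joint spring_ring above 0.0028 m and z of collar_mid in the frame of lamp between 0.105 and 0.1093 m and angle between collar_mid's own z axis and vertical below 0.08 rad and contact force between the fingers and collar above 1 N); the arm keeps its last pose, push and grip.
It fails at once if the slide box was displaced by more than 20 mm (distance of slide_box_mid from where it was at the start of the episode above 0.02 m).
It fails at once if the jar was displaced by more than 20 mm (distance of jar_mid from where it was at the start of the episode above 0.02 m).
It fails at once if the objective was displaced by more than 20 mm (distance of objective_mid from where it was at the start of the episode above 0.02 m).
It also fails if it takes over 67 s, if anything falls off the work surface, if the arm or the gripper's body presses on something with over 40 N, if the wrist force passes 120 N, or if a joint passes its speed limit or range.

## Working session

There is one attempt and no reset: what is moved stays moved. The work goes in short steps, Python scripts to look and compute and a tool call to move; the robot and the scene stay as the last step left them, time stands still between calls to the robot, and variables do not carry over. Pictures are saved under pics/ and viewed, at most 10 in all, crops included, and the job is handed in when it is done.

Besides the shell and the picture viewer there is one more tool, called after "Emit:" by a JSON object that holds its "api" and its "payload", one argument or row to a line. play_rows: Moves the arm, as the interface text tells. Its arguments: {"type":"object","properties":{"deltas":{"type":"array"},"grip_force":{"type":"number"}},"required":["deltas"]}

```bash
mkdir -p pics; cat > h.py <<'E'
import numpy as np, cv2
from cell import arm,get_image,finder
def ray(im,rc):
    K=np.array(im["intrinsics"]);T=np.array(im["pose"])
    d=T[:3,:3]@np.linalg.solve(K,[rc[1],rc[0],1.]);return T[:3,3],d
def atz(im,rc,z):
    o,d=ray(im,rc);return o+d*(z-o[2])/d[2]
def proj(im,p):
    K=np.array(im["intrinsics"]);T=np.array(im["pose"])
    c=K@(T[:3,:3].T@(np.array(p)-T[:3,3]));return c[:2]/c[2]
def tri(L):
    A=np.zeros((3,3));b=np.zeros(3)
    for o,d in L:
        d=d/np.linalg.norm(d);M=np.eye(3)-np.outer(d,d);A+=M;b+=M@o
    return np.linalg.solve(A,b)
def save(im,n,crop=None,s=1):
    p=np.array(im["pixels"])[:,:,::-1]
    if crop:p=p[crop[0]:crop[1],crop[2]:crop[3]]
    cv2.imwrite("pics/"+n,cv2.resize(p,None,fx=s,fy=s,interpolation=cv2.INTER_CUBIC))
E
python3 - <<'E'
from h import *
np.set_printoptions(precision=4,suppress=True)
s=get_image("scene");t=get_image("top");save(s,"s.png");save(t,"t.png")
for n in["lamp","dimmer_grip","collar_mid","collar_rim","slide_box_mid","jar_mid","objective_mid"]:
    a=finder.landmark_of(s,n);b=finder.landmark_of(t,n)
    print(n,[(np.round(x["position"]),round(x["p"],2)) for x in a[:3]],[(np.round(x["position"]),round(x["p"],2)) for x in b[:3]])
    if a and b:print(tri([ray(s,a[0]["position"]),ray(t,b[0]["position"])]))
o=arm.get_obs();print(o["position"],o["eef_rot"],o["time_s"],o["force"]);print(np.array(t["pose"]))
E
```

```text
lamp [(array([263., 324.]), 0.69)] [(array([254., 320.]), 0.86), (array([245., 360.]), 0.48)]
[0.5446 0.0249 0.0117]
dimmer_grip [(array([213., 303.]), 0.58)] [(array([246., 360.]), 0.74)]
[ 0.5504 -0.046   0.0871]
collar_mid [(array([230., 358.]), 0.89), (array([346., 363.]), 0.86), (array([272., 452.]), 0.71)] [(array([356., 299.]), 0.95), (array([264., 287.]), 0.94), (array([362., 237.]), 0.89)]
[0.4077 0.0344 0.0514]
collar_rim [(array([357., 364.]), 0.92), (array([243., 409.]), 0.83), (array([281., 452.]), 0.82)] [(array([357., 303.]), 0.97), (array([229., 210.]), 0.91), (array([269., 285.]), 0.77)]
[ 0.367   0.0413 -0.3568]
slide_box_mid [(array([216., 239.]), 0.67)] [(array([209., 430.]), 0.9)]
[ 0.6272 -0.1885  0.0138]
jar_mid [(array([323., 425.]), 0.88)] [(array([282., 191.]), 0.9)]
[0.4936 0.2619 0.0416]
objective_mid [(array([291., 237.]), 0.59)] [(array([160., 313.]), 0.7)]
[0.7266 0.032  0.0295]
[0.1835 0.5449 0.4047] [0.     0.1617 0.9868 0.0001] 0.8 [0.5051 0.5108 0.4263]
[[-0.017  -0.9877  0.1554  0.4402]
 [-0.9998  0.0189  0.0109  0.0288]
 [-0.0137 -0.1551 -0.9878  0.9488]
 [ 0.      0.      0.      1.    ]]
```

View pics/s.png

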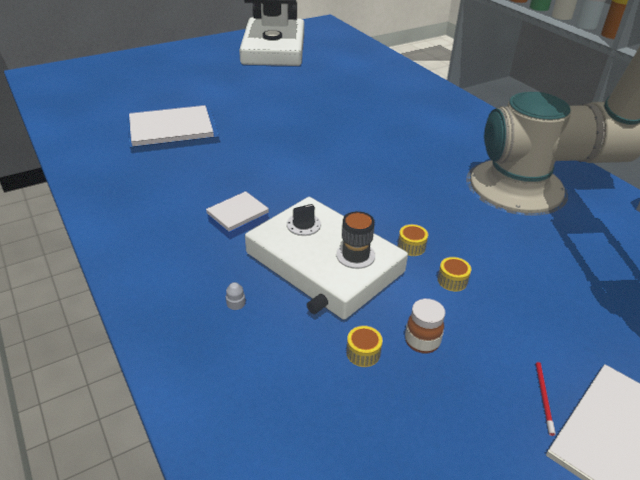

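View pics/t.png

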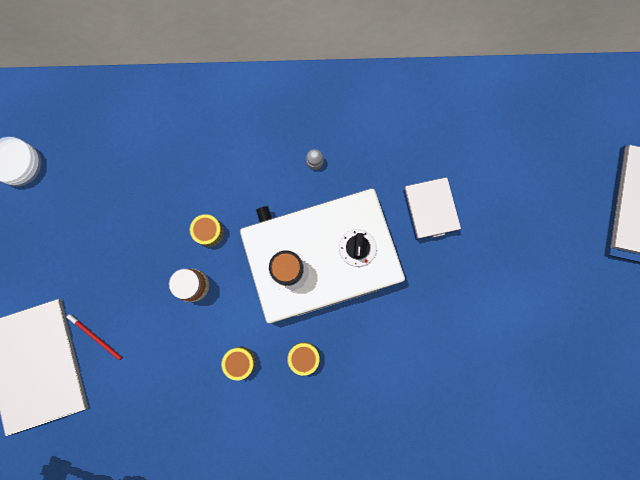

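```bash
python3 - <<'E'
from h import *
np.set_printoptions(precision=4,suppress=True)
s=get_image("scene");t=get_image("top");
print(tri([ray(s,(230,358)),ray(t,(264,287))]))
save(t,"k.png",(215,285,325,395),8)
E
```

```text
[0.5149 0.0813 0.1217]
```

View pics/k.png

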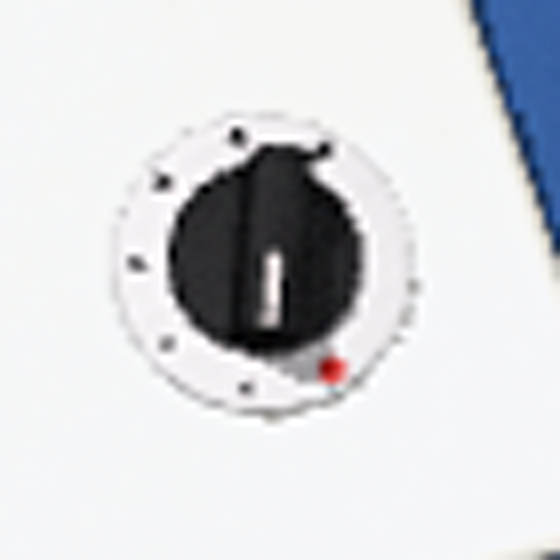

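Emit:
{"api": "play_rows", "payload": {
  "deltas": [
    {"tx": -5,"ty": -4.2,"hand": 1},
    {"tx": -11,"ty": -9,"az": -0.05,"hand": 1},
    {"tx": -17,"ty": -14,"az": -0.1,"hand": 1},
    {"tx": -23,"ty": -19,"az": -0.15,"hand": 1},
    {"tx": -29,"ty": -24,"az": -0.2,"hand": 1},
    {"tx": -35,"ty": -29,"az": -0.25,"hand": 1},
    {"tx": -41,"ty": -34,"az": -0.25,"hand": 1},
    {"tx": -47,"ty": -39,"az": -0.25,"hand": 1},
    {"tx": -50,"ty": -41.5,"az": -0.25,"hand": 1},
    {"tx": -53.65,"ty": -44.3,"az": -0.25,"hand": 1}
  ]
}}

```text
$.deltas[0]: bad value
```

Emit:
{"api": "play_rows", "payload": {
  "deltas": [
    {"hand": 0.6},
    {"hand": 0.6},
    {"hand": 0.6},
    {"hand": 0.6},
    {"hand": 0.6},
    {"hand": 0.6},
    {"hand": 0.6},
    {"hand": 0.6},
    {"hand": 0.6},
    {"hand": 0.6}
  ]
}}

```text
$.deltas[0]: bad value
```

```bash
python3 - <<'E'
from h import *
np.set_printoptions(precision=4,suppress=True)
w=get_image("wrist");save(w,"w.png");o=arm.get_obs();print(o["position"],o["eef_rot"],o["qpos"],o["force"],o["time_s"])
print(np.array(w["pose"]))
for n,z in[("dimmer_grip",.097),("collar_mid",.1225),("collar_rim",.1045)]:
    for x in finder.landmark_of(w,n)[:3]:print(n,x["position"],x["p"],atz(w,x["position"],z))
E
```

```text
[0.1835 0.5449 0.4047] [0.     0.1617 0.9868 0.0001] [ 1.125   0.2759  1.5049 -0.      1.3607 -0.121 ] [ 0.2496 -0.3121 -0.5821] 0.95
[[ 0.319   0.922   0.2193  0.1215]
 [ 0.9478 -0.3107 -0.0723  0.5655]
 [ 0.0015  0.2309 -0.973   0.3845]
 [ 0.      0.      0.      1.    ]]
```

View pics/w.png

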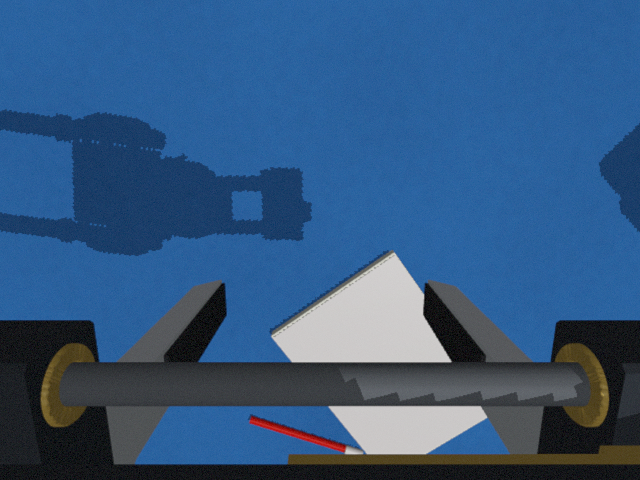

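The move was refused because each row probably needs all its keys. The wrist picture shows only the bench, with the fingers near columns 200 and 440.

Emit:
{"api": "play_rows", "payload": {
  "deltas": [
    {"hand": 1,"tx": -5,"ty": -4.2,"tz": 0,"ax": 0,"ay": 0,"az": 0},
    {"hand": 1,"tx": -11,"ty": -9,"tz": 0,"ax": 0,"ay": 0,"az": -0.05},
    {"hand": 1,"tx": -16,"ty": -13.2,"tz": 0,"ax": 0,"ay": 0,"az": -0.1},
    {"hand": 1,"tx": -21,"ty": -17.3,"tz": 0,"ax": 0,"ay": 0,"az": -0.15},
    {"hand": 1,"tx": -26,"ty": -21.5,"tz": 0,"ax": 0,"ay": 0,"az": -0.2},
    {"hand": 1,"tx": -31,"ty": -25.6,"tz": 0,"ax": 0,"ay": 0,"az": -0.25},
    {"hand": 1,"tx": -36,"ty": -29.7,"tz": 0,"ax": 0,"ay": 0,"az": -0.25},
    {"hand": 1,"tx": -41,"ty": -33.9,"tz": 0,"ax": 0,"ay": 0,"az": -0.25},
    {"hand": 1,"tx": -46,"ty": -38,"tz": 0,"ax": 0,"ay": 0,"az": -0.25},
    {"hand": 1,"tx": -50,"ty": -41.3,"tz": 0,"ax": 0,"ay": 0,"az": -0.25}
  ]
}}

```text
time_s: 2.35
position: [0.5139, 0.012, 0.405]
eef_rot: [0.001, 0.038, 0.999, 0.0]
force: [0.9, 1.2, 0.1]
width: 0.0945
finger_force: 0.0
```

```bash
python3 - <<'E'
from h import *
np.set_printoptions(precision=4,suppress=True)
w=get_image("wrist");save(w,"w2.png");o=arm.get_obs();print(o["position"],o["eef_rot"],o["qpos"],o["force"],o["time_s"])
for n,z in[("dimmer_grip",.097),("collar_mid",.1225),("collar_rim",.1045)]:
    for x in finder.landmark_of(w,n)[:3]:print(n,x["position"],x["p"],atz(w,x["position"],z))
E
```

```text
[0.5181 0.0062 0.4046] [ 0.0029  0.0394  0.9992 -0.0035] [-0.12    0.1886  1.6243 -0.0067  1.3224 -1.6103] [ 3.3242 -4.6476  0.1945] 2.4
dimmer_grip [299.9, 255.7] 0.77 [ 0.5525 -0.0436  0.097 ]
collar_mid [41.9, 363.5] 0.83 [0.3849 0.0451 0.1225]
collar_mid [246.9, 426.7] 0.72 [0.5144 0.081  0.1225]
collar_mid [19.9, 508.9] 0.63 [0.3794 0.1319 0.1225]
collar_rim [286.1, 551.7] 0.94 [0.5556 0.1771 0.1045]
collar_rim [23.9, 495.6] 0.71 [0.3763 0.1315 0.1045]
```

View pics/w2.png

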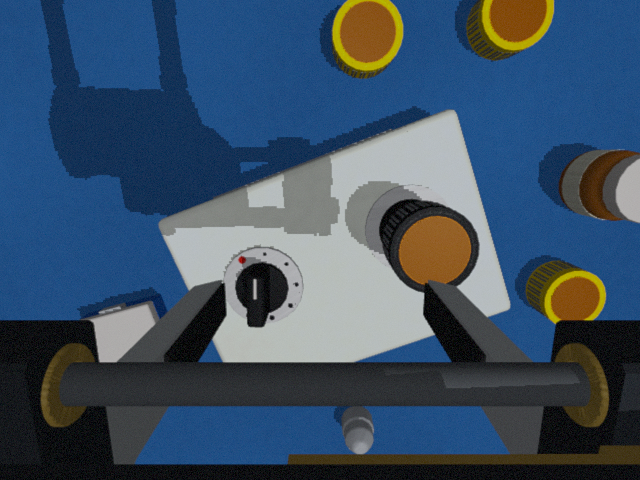

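The view shows the dimmer at about row 290, column 258, with the white line pointing up the image and the red dot at (260, 243). The collar's orange face is near (250, 435). The yellow look-alikes are clear of both.

Emit:
{"api": "play_rows", "payload": {
  "deltas": [
    {"hand": 0.6,"tx": -1.5,"ty": -1.8,"tz": 0,"ax": 0,"ay": 0,"az": 0},
    {"hand": 0.6,"tx": -2.9,"ty": -3.5,"tz": 0,"ax": 0,"ay": 0,"az": 0},
    {"hand": 0.6,"tx": -2.9,"ty": -3.5,"tz": 2,"ax": 0,"ay": 0,"az": 0},
    {"hand": 0.6,"tx": -2.9,"ty": -3.5,"tz": 5,"ax": 0,"ay": 0,"az": 0},
    {"hand": 0.6,"tx": -2.9,"ty": -3.5,"tz": 8,"ax": 0,"ay": 0,"az": 0},
    {"hand": 0.6,"tx": -2.9,"ty": -3.5,"tz": 9.5,"ax": 0,"ay": 0,"az": 0},
    {"hand": 0.6,"tx": -2.9,"ty": -3.5,"tz": 9.5,"ax": 0,"ay": 0,"az": 0},
    {"hand": 0.6,"tx": -2.9,"ty": -3.5,"tz": 9.5,"ax": 0,"ay": 0,"az": 0},
    {"hand": 0.6,"tx": -2.9,"ty": -3.5,"tz": 9.5,"ax": 0,"ay": 0,"az": 0},
    {"hand": 0.6,"tx": -2.9,"ty": -3.5,"tz": 9.5,"ax": 0,"ay": 0,"az": 0}
  ]
}}

```text
time_s: 3.8
position: [0.5396, -0.0231, 0.3105]
eef_rot: [0.001, 0.037, 0.999, -0.0]
force: [0.9, -0.6, 0.7]
width: 0.0563
finger_force: 0.0
```

```bash
python3 - <<'E'
from h import *
np.set_printoptions(precision=4,suppress=True)
w=get_image("wrist");save(w,"w3.png",(200,480,120,520),1.5);o=arm.get_obs();print(o["position"],o["eef_rot"],o["qpos"],o["force"],o["time_s"])
for n,z in[("dimmer_grip",.097),("collar_mid",.1225)]:
    for x in finder.landmark_of(w,n)[:3]:print(n,x["position"],x["p"],atz(w,x["position"],z))
for z in (.104,.097):print(proj(w,[*o["position"][:2],z]))
E
```

```text
[ 0.5396 -0.0231  0.3103] [ 0.0006  0.0374  0.9993 -0.0001] [-0.1717  0.2944  1.7276  0.0001  1.1183 -1.6677] [ 0.7819  0.3365 -0.2284] 3.85
dimmer_grip [309.7, 288.8] 0.82 [ 0.5509 -0.0427  0.097 ]
collar_mid [227.9, 565.7] 0.75 [0.5126 0.0817 0.1225]
[325.1622 290.7487]
[325.1184 286.1664]
```

View pics/w3.png

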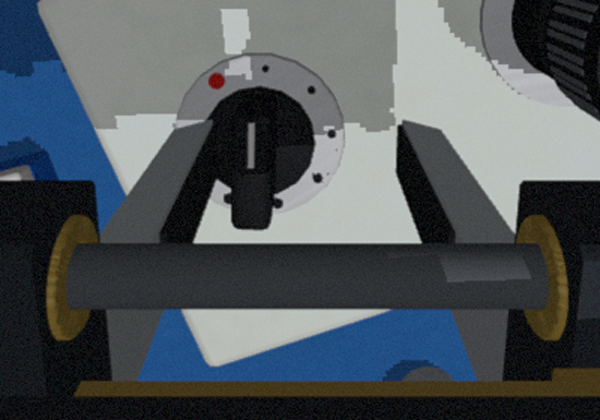

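The knob sits left of centre between the fingers, at about (310, 289) in the full frame. Its bar is parallel to the tool's x axis and the red dot is up and to the left.

Emit:
{"api": "play_rows", "payload": {
  "deltas": [
    {"hand": 0.6,"tx": -1.3,"ty": -1.9,"tz": 0,"ax": 0,"ay": 0,"az": 0},
    {"hand": 0.6,"tx": -1.3,"ty": -1.9,"tz": 0,"ax": 0,"ay": 0,"az": 0},
    {"hand": 0.6,"tx": -1.3,"ty": -1.9,"tz": 1.5,"ax": 0,"ay": 0,"az": 0},
    {"hand": 0.6,"tx": -1.3,"ty": -1.9,"tz": 3.2,"ax": 0,"ay": 0,"az": 0},
    {"hand": 0.6,"tx": -1.3,"ty": -1.9,"tz": 3.2,"ax": 0,"ay": 0,"az": 0},
    {"hand": 0.1,"tx": -1.3,"ty": -1.9,"tz": 3.2,"ax": 0,"ay": 0,"az": 0},
    {"hand": 0.1,"tx": -1.3,"ty": -1.9,"tz": 3.2,"ax": 0,"ay": 0,"az": 0},
    {"hand": 0.1,"tx": -1.3,"ty": -1.9,"tz": 3.2,"ax": 0,"ay": 0,"az": 0},
    {"hand": 0.1,"tx": -1.3,"ty": -1.9,"tz": 3.2,"ax": 0,"ay": 0,"az": 0},
    {"hand": 0.1,"tx": -1.3,"ty": -1.9,"tz": 3.2,"ax": 0,"ay": 0,"az": 0}
  ],
  "grip_force": 12
}}

```text
time_s: 5.2
position: [0.551, -0.0429, 0.2779]
eef_rot: [0.0, 0.037, 0.999, 0.0]
force: [0.0, 0.4, 1.4]
width: 0.014
finger_force: 11.9
```

```bash
cat > st.py <<'E'
from h import *
np.set_printoptions(precision=4,suppress=True)
o=arm.get_obs()
for k in("time_s","position","eef_rot","qpos","force","moment","width","finger_force"):print(k,np.array(o[k]))
E
python3 st.py
```

```text
time_s 5.2
position [ 0.551  -0.0429  0.2779]
eef_rot [0.0002 0.0374 0.9993 0.0002]
qpos [-0.2038  0.3435  1.7444  0.0005  1.0533 -1.6999]
force [0.0468 0.4254 1.3504]
moment [ 0.0957  0.0312 -0.0501]
width 0.013975087309212753
finger_force 11.909035742282867
```

Emit:
{"api": "play_rows", "payload": {
  "deltas": [
    {"hand": 0.1,"tx": 0,"ty": 0,"tz": 0,"ax": 0,"ay": 0,"az": -0.07},
    {"hand": 0.1,"tx": 0,"ty": 0,"tz": 0,"ax": 0,"ay": 0,"az": -0.14},
    {"hand": 0.1,"tx": 0,"ty": 0,"tz": 0,"ax": 0,"ay": 0,"az": -0.21},
    {"hand": 0.1,"tx": 0,"ty": 0,"tz": 0,"ax": 0,"ay": 0,"az": -0.28},
    {"hand": 0.1,"tx": 0,"ty": 0,"tz": 0,"ax": 0,"ay": 0,"az": -0.35},
    {"hand": 0.1,"tx": 0,"ty": 0,"tz": 0,"ax": 0,"ay": 0,"az": -0.42},
    {"hand": 0.1,"tx": 0,"ty": 0,"tz": 0,"ax": 0,"ay": 0,"az": -0.48},
    {"hand": 0.1,"tx": 0,"ty": 0,"tz": 0,"ax": 0,"ay": 0,"az": -0.52},
    {"hand": 0.1,"tx": 0,"ty": 0,"tz": 0,"ax": 0,"ay": 0,"az": -0.52},
    {"hand": 0.1,"tx": 0,"ty": 0,"tz": 0,"ax": 0,"ay": 0,"az": -0.52}
  ]
}}

```text
time_s: 6.45
position: [0.551, -0.0429, 0.2779]
eef_rot: [0.0, -0.22, 0.975, 0.0]
force: [0.6, 0.4, 1.5]
width: 0.0141
finger_force: 11.9
```

```bash
python3 st.py
```

```text
time_s 6.45
position [ 0.551  -0.0429  0.2779]
eef_rot [ 0.0002 -0.2205  0.9754  0.0001]
qpos [-0.2038  0.3435  1.7444  0.0004  1.0533 -2.2194]
force [0.5552 0.4041 1.4996]
moment [0.2403 0.0602 0.0279]
width 0.014107337327196256
finger_force 11.911357194185257
```

Emit:
{"api": "play_rows", "payload": {
  "deltas": [
    {"hand": 0.1,"tx": 0,"ty": 0,"tz": 0,"ax": 0,"ay": 0,"az": -0.03},
    {"hand": 0.1,"tx": 0,"ty": 0,"tz": 0,"ax": 0,"ay": 0,"az": -0.06},
    {"hand": 0.1,"tx": 0,"ty": 0,"tz": 0,"ax": 0,"ay": 0,"az": -0.08},
    {"hand": 0.1,"tx": 0,"ty": 0,"tz": 0,"ax": 0,"ay": 0,"az": -0.08},
    {"hand": 0.1,"tx": 0,"ty": 0,"tz": 0,"ax": 0,"ay": 0,"az": -0.08},
    {"hand": 0.1,"tx": 0,"ty": 0,"tz": 0,"ax": 0,"ay": 0,"az": -0.08},
    {"hand": 0.1,"tx": 0,"ty": 0,"tz": 0,"ax": 0,"ay": 0,"az": -0.08},
    {"hand": 0.1,"tx": 0,"ty": 0,"tz": 0,"ax": 0,"ay": 0,"az": -0.08},
    {"hand": 0.1,"tx": 0,"ty": 0,"tz": 0,"ax": 0,"ay": 0,"az": -0.08},
    {"hand": 0.1,"tx": 0,"ty": 0,"tz": 0,"ax": 0,"ay": 0,"az": -0.08}
  ]
}}

```text
time_s: 7.7
position: [0.551, -0.0429, 0.2778]
eef_rot: [0.0, -0.26, 0.966, 0.0]
force: [-0.6, 1.3, 5.8]
width: 0.0138
finger_force: 11.9
```

```bash
python3 st.py
```

```text
time_s 7.7
position [ 0.551  -0.0429  0.2778]
eef_rot [ 0.0002 -0.2596  0.9657  0.0001]
qpos [-0.2038  0.3436  1.7444  0.0004  1.0534 -2.2999]
force [-0.5769  1.2594  5.8275]
moment [ 0.4171  0.136  -0.0715]
width 0.013779141034797604
finger_force 11.907102316617966
```

Emit:
{"api": "play_rows", "payload": {
  "deltas": [
    {"hand": 0.1,"tx": 0,"ty": 0,"tz": 0,"ax": 0,"ay": 0,"az": -0.02},
    {"hand": 0.1,"tx": 0,"ty": 0,"tz": 0,"ax": 0,"ay": 0,"az": -0.04},
    {"hand": 0.1,"tx": 0,"ty": 0,"tz": 0,"ax": 0,"ay": 0,"az": -0.06},
    {"hand": 0.1,"tx": 0,"ty": 0,"tz": 0,"ax": 0,"ay": 0,"az": -0.06},
    {"hand": 0.1,"tx": 0,"ty": 0,"tz": 0,"ax": 0,"ay": 0,"az": -0.06},
    {"hand": 0.1,"tx": 0,"ty": 0,"tz": 0,"ax": 0,"ay": 0,"az": -0.06},
    {"hand": 0.1,"tx": 0,"ty": 0,"tz": 0,"ax": 0,"ay": 0,"az": -0.06},
    {"hand": 0.1,"tx": 0,"ty": 0,"tz": 0,"ax": 0,"ay": 0,"az": -0.06},
    {"hand": 0.1,"tx": 0,"ty": 0,"tz": 0,"ax": 0,"ay": 0,"az": -0.06},
    {"hand": 0.1,"tx": 0,"ty": 0,"tz": 0,"ax": 0,"ay": 0,"az": -0.06}
  ]
}}

```text
time_s: 8.95
position: [0.551, -0.043, 0.2778]
eef_rot: [0.0, -0.288, 0.958, 0.0]
force: [-0.6, 1.6, 4.6]
width: 0.0143
finger_force: 12.6
```

```bash
python3 st.py; python3 - <<'E'
from h import *
w=get_image("wrist");save(w,"w4.png",(200,400,200,440),2.5)
E
```

```text
time_s 8.95
position [ 0.551  -0.043   0.2778]
eef_rot [ 0.0002 -0.2879  0.9577  0.0002]
qpos [-0.2039  0.3436  1.7444  0.0006  1.0533 -2.3591]
force [-0.5744  1.6364  4.5782]
moment [ 0.3884  0.1483 -0.3126]
width 0.014296499392153467
finger_force 12.562769204378128
```

View pics/w4.png

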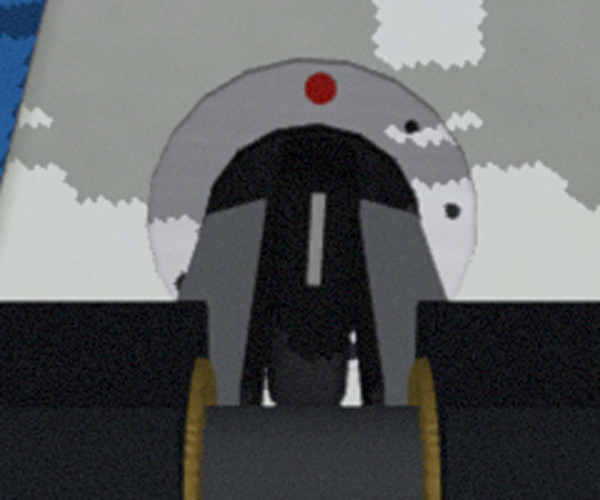

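The picture shows the pointer line aimed at the red dot, at (320, 88) in the crop. It is tilted about 2.5° in the jaws with the moment rising, so the knob is at its stop. Next I release and go over the collar.

Emit:
{"api": "play_rows", "payload": {
  "deltas": [
    {"hand": 0.5,"tx": 0,"ty": 0,"tz": 0,"ax": 0,"ay": 0,"az": 0},
    {"hand": 0.5,"tx": 0,"ty": 0,"tz": 0,"ax": 0,"ay": 0,"az": 0},
    {"hand": 0.9,"tx": 0,"ty": 0,"tz": -2,"ax": 0,"ay": 0,"az": 0},
    {"hand": 0.95,"tx": 0,"ty": 0,"tz": -5,"ax": 0,"ay": 0,"az": 0},
    {"hand": 0.95,"tx": 0,"ty": 0,"tz": -8.5,"ax": 0,"ay": 0,"az": 0},
    {"hand": 0.95,"tx": -1,"ty": 4,"tz": -9,"ax": 0,"ay": 0,"az": 0},
    {"hand": 0.95,"tx": -2.5,"ty": 8,"tz": -9,"ax": 0,"ay": 0,"az": 0},
    {"hand": 0.95,"tx": -3.8,"ty": 12.4,"tz": -9,"ax": 0,"ay": 0,"az": 0},
    {"hand": 0.95,"tx": -3.8,"ty": 12.4,"tz": -9,"ax": 0,"ay": 0,"az": 0},
    {"hand": 0.95,"tx": -3.8,"ty": 12.4,"tz": -9,"ax": 0,"ay": 0,"az": 0}
  ]
}}

```text
time_s: 10.25
position: [0.5144, 0.081, 0.3675]
eef_rot: [-0.0, -0.289, 0.957, -0.0]
force: [0.2, -0.4, 0.4]
width: 0.0892
finger_force: 0.0
```

```bash
python3 st.py; python3 - <<'E'
from h import *
np.set_printoptions(precision=4,suppress=True)
w=get_image("wrist");save(w,"w5.png")
for f in (finder.landmark_of,):
  for x in f(w,"collar_mid")[:2]:print(x["position"],x["p"],atz(w,x["position"],.1225))
# orange top face: hue threshold, component nearest the image point under the tool
hsv=cv2.cvtColor(np.array(w["pixels"]),cv2.COLOR_RGB2HSV)
m=cv2.inRange(hsv,(5,120,80),(18,255,255));n,l,s,c=cv2.connectedComponentsWithStats(m)
for i in range(1,n):
  if s[i,4]>800:print("orange",c[i],s[i],atz(w,c[i][::-1],.1405))
t=get_image("top");hsv=cv2.cvtColor(np.array(t["pixels"]),cv2.COLOR_RGB2HSV)
E
```

```text
time_s 10.25
position [0.5144 0.081  0.3675]
eef_rot [-0.0001 -0.2888  0.9574 -0.0005]
qpos [ 0.0229  0.2191  1.6797 -0.001   1.2426 -2.1335]
force [ 0.1642 -0.3817  0.424 ]
moment [ 0.0459  0.0374 -0.0168]
width 0.08924514635718914
finger_force 0.0
[269.6, 327.1] 0.96 [0.5137 0.081  0.1225]
[396.6, 421.3] 0.78 [0.5504 0.1773 0.1225]
orange [421.3236  41.9806] [ 391    9   62   67 3245] [0.3913 0.053  0.1405]
orange [553.5044 130.0693] [ 524  100   60   61 2815] [0.3871 0.1318 0.1405]
orange [328.3604 277.4073] [ 287  238   84   80 5288] [0.5127 0.081  0.1405]
orange [421.7936 417.4683] [ 398  406   49   28 1119] [0.5541 0.1752 0.1405]
```

View pics/w5.png

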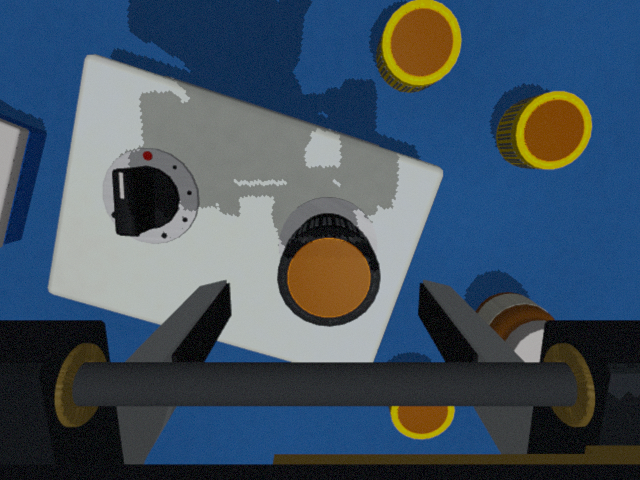

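The collar's orange face is at about (277, 328), centred between the fingers. The dimmer is at about (195, 135) with its red dot at (156, 148), and I'll check its pointer angle numerically.

```bash
python3 - <<'E'
from h import *
np.set_printoptions(precision=4,suppress=True)
w=get_image("wrist");p=np.array(w["pixels"]).astype(int)
c=np.array([.551,-.0429])
hsv=cv2.cvtColor(np.array(w["pixels"]),cv2.COLOR_RGB2HSV)
r=cv2.inRange(hsv[140:180,130:170],(0,150,60),(4,255,255))|cv2.inRange(hsv[140:180,130:170],(172,150,60),(180,255,255))
ys,xs=np.nonzero(r);d=atz(w,(ys.mean()+140,xs.mean()+130),.063)[:2];print("dot",d,np.degrees(np.arctan2(*(d-c)[::-1])))
g=p[165:212,113:132].min(2);ys,xs=np.nonzero(g>120);print(len(ys))
P=np.array([atz(w,(y+165,x+113),.104)[:2] for y,x in zip(ys,xs)]);m=P.mean(0)
u,s,v=np.linalg.svd(P-m);print("line",m,np.degrees(np.arctan2(v[0][1],v[0][0])),"centre->mid",np.degrees(np.arctan2(*(m-c)[::-1])),s)
q=arm.get_obs()["eef_rot"];print("tool yaw",2*np.degrees(np.arctan2(q[2],q[1])))
E
```

```text
dot [ 0.5284 -0.0586] -145.17818910854268
190
line [ 0.5414 -0.0509] 20.183169483928204 centre->mid -140.14476721145476 [0.1149 0.0335]
tool yaw 213.4434471650717
```

```bash
python3 - <<'E'
from h import *
np.set_printoptions(precision=4,suppress=True)
w=get_image("wrist");g=np.array(w["pixels"]).min(2)
for y in range(160,240,2):print(y,''.join("#" if v>150 else "+" if v>80 else "." for v in g[y,100:170]))
t=get_image("top");save(t,"k2.png",(215,285,325,395),8)
c=[.551,-.0429]
for a in (200,207,214,220):
  a=np.radians(a);print([np.round(proj(w,[c[0]+q*np.cos(a),c[1]+q*np.sin(a),.104])) for q in (0,.021)])
E
```

```text
160 ##############################++++++++++++++++......++++++++++++++++++
162 #############++###############++++++++++++++++++++++++++++++++++++++++
164 ############++##############++++++++++++++++++++++++++++++++++++++++++
166 ###########+##################++++++++++++.......+++++++++++++++++++++
168 ###################++++++++++++..........................+++++++++++++
170 ##############+...............................................++++++++
172 #############....................................................+++++
174 ############+......+###+...........................................+++
176 ############+......+###+..............................................
178 #############.......+##+..............................................
180 ############+.......+##+..............................................
182 #############.......+##+..............................................
184 #############.......+###..............................................
186 #############+......+###..............................................
188 #############+......+###+.....................
[... 1371 characters left out ...]
+##
226 ################...............................................++#####
228 ################+.........................................+++#########
230 ################+.................................+###################
232 ################+............................++#################+#####
234 #################+.......................+####################+....+##
236 #####################+++++..............+#####################......+#
238 ###############################################################+..+###
[array([124., 203.]), array([129., 168.])]
[array([124., 203.]), array([124., 168.])]
[array([124., 203.]), array([120., 167.])]
[array([124., 203.]), array([116., 168.])]
```

View pics/k2.png

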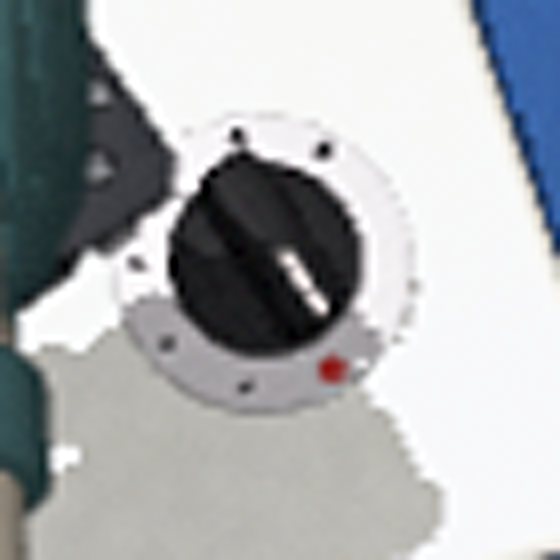

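The knob line points along about 210°. That matches the held stop angle (tool at 213°, about 2.5° slip), and the high moment showed it was against the stop. Next I grasp the collar.

Emit:
{"api": "play_rows", "payload": {
  "deltas": [
    {"hand": 0.95,"tx": 0,"ty": 0,"tz": 2,"ax": 0,"ay": 0,"az": 0},
    {"hand": 0.95,"tx": 0,"ty": 0,"tz": 4,"ax": 0,"ay": 0,"az": 0},
    {"hand": 0.95,"tx": 0,"ty": 0,"tz": 5.5,"ax": 0,"ay": 0,"az": 0},
    {"hand": 0.95,"tx": 0,"ty": 0,"tz": 6.4,"ax": 0,"ay": 0,"az": 0},
    {"hand": 0.95,"tx": 0,"ty": 0,"tz": 6.4,"ax": 0,"ay": 0,"az": 0},
    {"hand": 0.5,"tx": 0,"ty": 0,"tz": 6.4,"ax": 0,"ay": 0,"az": 0},
    {"hand": 0.5,"tx": 0,"ty": 0,"tz": 6.4,"ax": 0,"ay": 0,"az": 0},
    {"hand": 0.5,"tx": 0,"ty": 0,"tz": 6.4,"ax": 0,"ay": 0,"az": 0},
    {"hand": 0.5,"tx": 0,"ty": 0,"tz": 6.4,"ax": 0,"ay": 0,"az": 0},
    {"hand": 0.5,"tx": 0,"ty": 0,"tz": 6.4,"ax": 0,"ay": 0,"az": 0}
  ],
  "grip_force": 20
}}

```text
time_s: 11.8
position: [0.5139, 0.0817, 0.3039]
eef_rot: [0.0, -0.288, 0.958, 0.001]
force: [-1.6, 3.1, 2.5]
width: 0.056
finger_force: 20.0
```

```bash
python3 st.py
```

```text
time_s 11.8
position [0.5139 0.0817 0.3039]
eef_rot [ 0.     -0.2883  0.9575  0.0007]
qpos [ 0.0235  0.2736  1.7772  0.0015  1.0912 -2.1329]
force [-1.611   3.0534  2.4813]
moment [ 0.5293  0.2781 -0.0085]
width 0.05595333006372404
finger_force 20.00051463022828
```

Emit:
{"api": "play_rows", "payload": {
  "deltas": [
    {"hand": 0.5,"tx": 0,"ty": 0.08,"tz": 0.2,"ax": 0,"ay": 0,"az": 0},
    {"hand": 0.5,"tx": 0,"ty": 0.08,"tz": 0.2,"ax": 0,"ay": 0,"az": 0.04},
    {"hand": 0.5,"tx": 0,"ty": 0.08,"tz": 0.2,"ax": 0,"ay": 0,"az": 0.08},
    {"hand": 0.5,"tx": 0,"ty": 0.08,"tz": 0.2,"ax": 0,"ay": 0,"az": 0.12},
    {"hand": 0.5,"tx": 0,"ty": 0.08,"tz": 0.2,"ax": 0,"ay": 0,"az": 0.16},
    {"hand": 0.5,"tx": 0,"ty": 0.08,"tz": 0.2,"ax": 0,"ay": 0,"az": 0.2},
    {"hand": 0.5,"tx": 0,"ty": 0.08,"tz": 0.2,"ax": 0,"ay": 0,"az": 0.24},
    {"hand": 0.5,"tx": 0,"ty": 0.08,"tz": 0.2,"ax": 0,"ay": 0,"az": 0.28},
    {"hand": 0.5,"tx": 0,"ty": 0.08,"tz": 0.2,"ax": 0,"ay": 0,"az": 0.32},
    {"hand": 0.5,"tx": 0,"ty": 0.08,"tz": 0.2,"ax": 0,"ay": 0,"az": 0.32}
  ]
}}

```text
time_s: 13.05
position: [0.5138, 0.0818, 0.3013]
eef_rot: [-0.0, -0.133, 0.991, -0.0]
force: [0.1, 0.0, -0.9]
width: 0.0561
finger_force: 20.0
```

```bash
python3 st.py
```

```text
time_s 13.05
position [0.5138 0.0818 0.3013]
eef_rot [-0.0001 -0.1326  0.9912 -0.0003]
qpos [ 0.0243  0.2759  1.7812 -0.0007  1.0845 -1.8121]
force [ 0.0875  0.0097 -0.9122]
moment [ 0.0782 -0.0369 -0.0194]
width 0.05608585745043508
finger_force 19.9999585992191
```

Emit:
{"api": "play_rows", "payload": {
  "deltas": [
    {"hand": 0.5,"tx": 0,"ty": 0,"tz": 0.1,"ax": 0,"ay": 0,"az": 0},
    {"hand": 0.5,"tx": 0,"ty": 0,"tz": 0.2,"ax": 0,"ay": 0,"az": 0},
    {"hand": 0.5,"tx": 0,"ty": 0,"tz": 0.3,"ax": 0,"ay": 0,"az": 0},
    {"hand": 0.5,"tx": 0,"ty": 0,"tz": 0.3,"ax": 0,"ay": 0,"az": 0},
    {"hand": 0.5,"tx": 0,"ty": 0,"tz": 0.3,"ax": 0,"ay": 0,"az": 0},
    {"hand": 0.5,"tx": 0,"ty": 0,"tz": 0.3,"ax": 0,"ay": 0,"az": 0},
    {"hand": 0.5,"tx": 0,"ty": 0,"tz": 0.3,"ax": 0,"ay": 0,"az": 0},
    {"hand": 0.5,"tx": 0,"ty": 0,"tz": 0.3,"ax": 0,"ay": 0,"az": 0},
    {"hand": 0.5,"tx": 0,"ty": 0,"tz": 0.3,"ax": 0,"ay": 0,"az": 0},
    {"hand": 0.5,"tx": 0,"ty": 0,"tz": 0.3,"ax": 0,"ay": 0,"az": 0}
  ]
}}

```text
time_s: 14.3
position: [0.5137, 0.082, 0.2987]
eef_rot: [0.0, -0.132, 0.991, 0.0]
force: [-0.1, 0.1, -1.3]
width: 0.0556
finger_force: 20.0
```

```bash
python3 st.py; python3 - <<'E'
from h import *
s=get_image("scene")
for x in finder.landmark_of(s,"collar_mid"):print(x["position"],x["p"])
print([proj(s,[.5138,.0818,z])[::-1] for z in (.1225,.1165,.108)])
E
```

```text
time_s 14.3
position [0.5137 0.082  0.2987]
eef_rot [ 0.     -0.1322  0.9912  0.    ]
qpos [ 0.0245  0.2786  1.785   0.0001  1.078  -1.8116]
force [-0.1447  0.0535 -1.2845]
moment [ 0.0392 -0.0484  0.0004]
width 0.055616110877531114
finger_force 19.999906247248873
[274.8, 454.0] 0.97
[345.8, 361.2] 0.59
[241.7, 411.6] 0.57
[array([229.35040373, 356.72991513]), array([232.00815422, 356.51420421]), array([235.73955779, 356.21135241])]
```

The collar moves down freely, so the keyways are over the pins. I continue down slowly.

Emit:
{"api": "play_rows", "payload": {
  "deltas": [
    {"hand": 0.5,"tx": 0,"ty": 0,"tz": 0.15,"ax": 0,"ay": 0,"az": 0},
    {"hand": 0.5,"tx": 0,"ty": 0,"tz": 0.3,"ax": 0,"ay": 0,"az": 0},
    {"hand": 0.5,"tx": 0,"ty": 0,"tz": 0.45,"ax": 0,"ay": 0,"az": 0},
    {"hand": 0.5,"tx": 0,"ty": 0,"tz": 0.55,"ax": 0,"ay": 0,"az": 0},
    {"hand": 0.5,"tx": 0,"ty": 0,"tz": 0.65,"ax": 0,"ay": 0,"az": 0},
    {"hand": 0.5,"tx": 0,"ty": 0,"tz": 0.7,"ax": 0,"ay": 0,"az": 0},
    {"hand": 0.5,"tx": 0,"ty": 0,"tz": 0.75,"ax": 0,"ay": 0,"az": 0},
    {"hand": 0.5,"tx": 0,"ty": 0,"tz": 0.8,"ax": 0,"ay": 0,"az": 0},
    {"hand": 0.5,"tx": 0,"ty": 0,"tz": 0.8,"ax": 0,"ay": 0,"az": 0},
    {"hand": 0.5,"tx": 0,"ty": 0,"tz": 0.8,"ax": 0,"ay": 0,"az": 0}
  ],
  "grip_force": 25
}}

```text
time_s: 15.65
position: [0.5138, 0.082, 0.2908]
eef_rot: [0.0, -0.132, 0.991, 0.0]
force: [-1.8, 0.3, 4.9]
width: 0.0559
finger_force: 25.0
```

```bash
python3 st.py
```

```text
time_s 15.65
position [0.5138 0.082  0.2908]
eef_rot [ 0.0002 -0.1322  0.9912  0.    ]
qpos [ 0.0245  0.2866  1.796   0.0001  1.0586 -1.8116]
force [-1.8175  0.2819  4.8946]
moment [ 0.0577  0.2347 -0.0077]
width 0.055891411321187204
finger_force 25.00071980059147
```

Spring contact shows at 4.9 N. I push on to the shoulder.

Emit:
{"api": "play_rows", "payload": {
  "deltas": [
    {"hand": 0.5,"tx": 0,"ty": 0,"tz": 0.05,"ax": 0,"ay": 0,"az": 0},
    {"hand": 0.5,"tx": 0,"ty": 0,"tz": 0.1,"ax": 0,"ay": 0,"az": 0},
    {"hand": 0.5,"tx": 0,"ty": 0,"tz": 0.15,"ax": 0,"ay": 0,"az": 0},
    {"hand": 0.5,"tx": 0,"ty": 0,"tz": 0.2,"ax": 0,"ay": 0,"az": 0},
    {"hand": 0.5,"tx": 0,"ty": 0,"tz": 0.25,"ax": 0,"ay": 0,"az": 0},
    {"hand": 0.5,"tx": 0,"ty": 0,"tz": 0.25,"ax": 0,"ay": 0,"az": 0},
    {"hand": 0.5,"tx": 0,"ty": 0,"tz": 0.25,"ax": 0,"ay": 0,"az": 0},
    {"hand": 0.5,"tx": 0,"ty": 0,"tz": 0.25,"ax": 0,"ay": 0,"az": 0},
    {"hand": 0.5,"tx": 0,"ty": 0,"tz": 0.25,"ax": 0,"ay": 0,"az": 0},
    {"hand": 0.5,"tx": 0,"ty": 0,"tz": 0.25,"ax": 0,"ay": 0,"az": 0}
  ],
  "grip_force": 35
}}

```text
time_s: 16.9
position: [0.5137, 0.082, 0.2896]
eef_rot: [0.0, -0.132, 0.991, -0.0]
force: [-4.4, -0.2, 12.7]
width: 0.0559
finger_force: 35.0
```

```bash
python3 st.py
```

```text
time_s 16.9
position [0.5137 0.082  0.2896]
eef_rot [ 0.0005 -0.1323  0.9912 -0.    ]
qpos [ 0.0245  0.2876  1.7981  0.      1.0549 -1.8116]
force [-4.3759 -0.1526 12.6735]
moment [-0.0226  0.6471 -0.0753]
width 0.05585635607771041
finger_force 35.00318160513416
```

Emit:
{"api": "play_rows", "payload": {
  "deltas": [
    {"hand": 0.5,"tx": 0.05,"ty": 0,"tz": 0.05,"ax": 0,"ay": 0,"az": 0},
    {"hand": 0.5,"tx": 0.05,"ty": 0,"tz": 0.1,"ax": 0,"ay": 0,"az": 0},
    {"hand": 0.5,"tx": 0.05,"ty": 0,"tz": 0.1,"ax": 0,"ay": 0,"az": 0},
    {"hand": 0.5,"tx": 0.05,"ty": 0,"tz": 0.1,"ax": 0,"ay": 0,"az": 0},
    {"hand": 0.5,"tx": 0.05,"ty": 0,"tz": 0.1,"ax": 0,"ay": 0,"az": 0},
    {"hand": 0.5,"tx": 0.05,"ty": 0,"tz": 0.1,"ax": 0,"ay": 0,"az": 0},
    {"hand": 0.5,"tx": 0.05,"ty": 0,"tz": 0.1,"ax": 0,"ay": 0,"az": 0},
    {"hand": 0.5,"tx": 0.05,"ty": 0,"tz": 0.1,"ax": 0,"ay": 0,"az": 0},
    {"hand": 0.5,"tx": 0.05,"ty": 0,"tz": 0.1,"ax": 0,"ay": 0,"az": 0},
    {"hand": 0.5,"tx": 0.05,"ty": 0,"tz": 0.1,"ax": 0,"ay": 0,"az": 0}
  ]
}}

```text
time_s: 18.15
position: [0.5135, 0.082, 0.2895]
eef_rot: [0.001, -0.132, 0.991, 0.0]
force: [-3.7, 0.2, 19.1]
width: 0.0559
finger_force: 35.0
```

```bash
python3 st.py
```

```text
time_s 18.15
position [0.5135 0.082  0.2895]
eef_rot [ 0.0012 -0.1322  0.9912  0.    ]
qpos [ 0.0244  0.2869  1.7992  0.0003  1.053  -1.8118]
force [-3.7446  0.2274 19.0742]
moment [ 0.0634  0.8541 -0.0365]
width 0.05593838106724434
finger_force 35.00436869217083
```

```bash
python3 -c "
from cell import arm
print(arm.sign_off())"
```

```text
the job is handed in; nothing more can be done
None
```

I handed the job in with the dimmer back at its zero stop and the gripper still holding the collar fully home; the rigid shoulder takes about 19 N, and the sign-off returned no verdict.

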